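# Seat and clamp an insect spreading board in its jig

### The job

Get the spreading board ready for pinning: with the clamp still open, push the loose board fully home in its jig, flat along the fence and up against the end stop. Then push the clamp's red handle over and down past its dead point until it snaps into lock, so that the clamp holds the board there. Only slide the board, never lift it off the jig or tip it, and leave the other things on the bench where they are.

Things in the scene. Friction and masses are not known exactly. Their poses are not given: they have to be found in the camera images.
- jig: Jig fixed to the bench: grey plate 225 x 410 mm, top face at z = 12 mm, turned up to 15 degrees. Frame: origin at bench height under the face of the long fence, x from the robot's side to the clamp's side, y along the fence, z up. Plate: x -105 to +120, y -215 to +195 mm. Fence: dark batten 16 mm high above the plate, its face (towards the robot) at x = 0, y from -200 to +130 mm.
- bed_corner (a point): Inside corner on the plate where the fence meets the end stop: x = 0, y = -190, z = 12 mm in the jig's frame, same axes. The end stop is a dark batten 16 mm high at the plate's -y end; its face (towards +y) runs from this point to x = -66 mm. The bed is open towards -x and +y, where the board is pushed from.
- board: Loose wooden spreading board, 60 (its x) x 280 (its y) x 20 mm tall, 0.3 kg, two pale rails and a cork groove. Origin: centre of its underside; axes as the jig's. Fully home its origin is at x = -30, y = -50, z = 12 mm in the jig's frame. It starts 9 to 20 mm off the fence, 30 to 70 mm short of the stop, up to 2.6 degrees askew, and slides at a few newtons.
- clamp_handle (a joint): Fold of the clamp's linkage, rad (angle between its handle and its short link, not the handle's slope): about 2.1 to 2.36 when open as at the start, falling as the handle is pushed over; 0.30 at the dead point; 0 when locked on its over-centre stop.
- grip_end (a point): Middle of the free end of the clamp's red handle grip, which is 90 long, 20 wide (along jig y), 11 mm thick and runs back from here along the point's -x. Its z: normal of the grip's upper face, which faces the robot while the handle stands up. At the start it stands up at a slope of 1.1 to 1.4 rad above level, leaning away from the robot. Level (0) when locked.
- clamp_pin (a point): Hinge pin of the steel toggle clamp's bar, at x = 38, y = -50, z = 59 mm in the jig's frame; the clamp moves in that plane y = -50. Push the handle away (+x) and down. Grip end there, jig (x, z) in mm, by slope in rad: 1.4 (72, 150), 1.2 (95, 151), 0.9 (125, 146), 0.75 (137, 141), 0.6 (146, 133), 0.45 (153, 123), 0.3 (158, 111), 0.15 (162, 96) dead point, 0 (165, 80) locked.
- clamp_pad: Sprung rubber foot on the clamp bar, 13 mm across; origin: centre of its sole. Open, the bar stands up to 125 mm and stays as left. From a handle slope of about 0.4 the rubber is squeezed and the handle's end pushes back with up to about 8 N; past the dead point it snaps down. Locked, the foot presses on the board at x = -14, y = -50 mm in the jig's frame with about 30 N.
- killing_jar: Bystander, to be left alone: glass jar with a white cap, 72 mm across, 105 mm tall. Origin: centre of its underside.
- wash_bottle: Bystander, to be left alone: pale orange plastic bottle with a white cap, 62 mm across, 165 mm tall. Origin: centre of its underside.
- brush_pot: Bystander, to be left alone: white ceramic pot with brushes and needles, 94 mm across, 170 mm tall in all. Origin: centre of its underside.
- vial_block: Bystander, to be left alone: block of pale wood with eight vial holes, 60 x 120 x 34 mm. Origin: centre of its underside.
- forceps: Bystander, to be left alone: steel forceps lying flat, 140 mm long, 12 mm wide, 5 mm thick. Origin: centre of its underside.
- vial: Bystander, to be left alone: small glass vial with a black cap, 26 mm across, 55 mm tall. Origin: centre of its underside.
- pin_tin: Bystander, to be left alone: round aluminium pin tin, 63 mm across, 22 mm tall. Origin: centre of its underside.

How it is judged:
On the way, in this order (a step that is already met when the one before it is completed fails the run):
1. the board is fully home along the fence and against the end stop while the clamp is still open (x of board in the frame of jig above -0.033 m and y of board in the frame of jig below -0.047 m and angle between the y axis of board and the y axis of jig, either way round below 0.02 rad and value of joint clamp_handle above 1.3 rad), for 0.2 s.
2. the clamp has snapped into lock on the board (value of joint clamp_handle below 0.08 rad and contact force between clamp_pad and board above 15 N), for 0.2 s.
At the end, for the whole second after the job is handed in: The board's far side lies within 3 mm of the fence and its end within 3 mm of the end stop, square within 0.02 rad; the handle is past the dead point and on its stop (fold below 0.08 rad), and the rubber foot presses on the board with over 15 N; the board is at rest (all of step 2 and x of board in the frame of jig above -0.033 m and y of board in the frame of jig below -0.047 m and angle between the y axis of board and the y axis of jig, either way round below 0.02 rad and linear speed of board below 0.01 m/s); the robot touches nothing.
It fails at once if the board is lifted off the jig (10 mm) or tipped (0.12 rad) (z of board in the frame of jig above 0.022 m or angle between board's own z axis and vertical above 0.12 rad).
It fails at once if a bystander is moved by more than 20 mm (distance of any of killing_jar, wash_bottle, brush_pot, vial_block, forceps, vial, pin_tin from where it was at the start of the episode above 0.02 m).
It also fails if it takes over 64 s, if anything falls off the work surface, if the arm or the gripper's body presses on something with over 40 N, if the wrist force passes 120 N, or if a joint passes its speed limit or range.

### The arm

A 6-joint arm with a two-finger parallel gripper is mounted at the origin on the work surface. World frame = base frame: x ahead of the robot, y to its left, z up, the work surface at z = 0. Lengths are in m, angles in rad, forces in N, time in s.
With the tool pointing down it reaches from about 0.3 to 0.775 m from the base axis. Payload 14.6 kg.
Tool frame: the origin (TCP) lies between the finger pads; the fingertips stand 14 mm ahead of it and the grasp point (between the pads) lies 5 mm behind it; z points along the fingers, y is the line along which they close (so a half turn about z gives the same grasp; the last joint's range is limited). The gripper opens to 94 mm and grips with 3 to 60 N. Pads are 16 mm wide; open, the fingers measure 119 mm over their backs; the gripper's body (75 mm by 177 mm) begins 78 mm behind the grasp point.
Start: joints at [1.061, 0.3, 1.521, -0, 1.321, -0.067], TCP at [0.236, 0.497, 0.219] pointing down, gripper open.
Joint ranges: [-3.03, 3.03], [-0.79, 2.21], [0.23, 2.52], [-1.04, 4.18], [0, 3.07], [-2.55, 2.55]. Speed limits (rad/s): [2.22, 2.22, 2.57, 3.14, 3.14, 3.14].

### API

Orientations are given as [roll, pitch, yaw] about the fixed x, y, z axes, in that order (R = Rz(yaw) Ry(pitch) Rx(roll)).
In Python, from station import ctrl gives the robot as it stands. The module is installed in compiled form; this text tells all that it offers.
- The arm moves only by the tool move_arm, never from a script. Its argument "targets" is a list of rows, each a list of 7 numbers: the opening, from -1 (shut) to 1 (fully open), then the shift along the tool's x, y, z in units of 50 mm (1.0 is 50 mm), then the turn, a rotation vector about the tool's x, y, z in rad. A call has 1 to 12 rows; each row is the pose to reach, as a shift and turn from the pose commanded when the call began, along the tool's axes at that moment; what a row does not reach only later rows make up. A row lasts 1/10 s, in which the tool goes at most 50 mm and 8.59 degrees, less where a joint would pass 70% of its speed; a pose out of reach is approached as far as the arm can. A call with a gripper value outside its range is refused whole. The fingers move at their own pace and stop on an object; "grip_force" is the grip in N (left out, the last holds). Time passes only in rows, so rows that repeat a pose let the fingers close. It gives the time, the measured TCP pose, the force, the opening and the grip force at its end, in the units of the state.
- ctrl.get_obs(): the state, without advancing time (a new reading comes with each control period).
- ctrl.camera(name): name is "side" or "top"; returns (picture, depth): 480x640x3 uint8, red, green, blue; 480x640 float32, m along the optical axis (not along the pixel's ray), 0 where there is no reading.
- ctrl.camera_params(name): a dict with "intrinsics" (3x3 intrinsics, pixels), "rvec" (rotation vector, rad) and "tvec" (3), from world to camera coordinates, as OpenCV has them. Camera axes: x right, y down, z forward; pixel columns grow to the right and rows downward; lengths in m; the calibration is good to about 2 mm. A picture is of the moment at which its call begins. camera_params takes no time and is no camera call.
- ctrl.hand_in(): hands the job in; it is judged then, once.
Trained networks look in the newest picture that a camera, given by its name, has taken for a name from the list of things; names that differ only in an ending like _2 or _b are one class to them, and where a whole thing is asked for, a point or a joint stands for the part that bears it (a point fixed in the world has none). Each returns a list of dicts, best first, with "score" (0 to 1); they miss things now and then, are a little off and sometimes report something else, mostly with a low value. They report only what shows in the picture. A call takes as long as a camera call.
- ctrl.cut_out(camera, target): "region" (480x640 bool, what is visible of it) and "point" ([column, row] in pixels, amid what is visible of it).
- ctrl.tip_of(camera, target): "point" ([column, row] in pixels: a listed point, or the origin of a listed thing).
The state is a dict: "time_s": time; "qpos": joint angles; "joint_vel": joint speeds; "tau": joint torques, N m; "ee_pos": TCP position; "eef_rot": TCP orientation; "force": force on the tool from outside, world axes, zero at the start; "moment": the same for the moment, N m; "grip_width": finger opening in m; "grip_force": force on a finger pad.
Only numpy, scipy, OpenCV 4.12 (cv2) and the standard library are available. Lean on these libraries where they do the work, as an engineer would, in place of code of your own. Each camera call takes 0.05 s, during which the arm holds its last target. There are 200 camera calls.

## Working session

There is one attempt and no reset: what is moved stays moved. The work goes in short steps, Python scripts to look and compute and a tool call to move; the robot and the scene stay as the last step left them, time stands still between calls to the robot, and variables do not carry over. Pictures are saved under pics/ and viewed, at most 10 in all, crops included, and the job is handed in when it is done.

Besides the shell and the picture viewer there is one more tool, called after "Call:" as name([rows], argument=value, ...), one row to a line, values as JSON. move_arm: Moves the arm, as the interface text tells. Its arguments: {"type":"object","properties":{"targets":{"type":"array"},"grip_force":{"type":"number"}},"required":["targets"]}

```bash
mkdir -p pics; cat > h.py <<'E'
import numpy as np,cv2
from station import ctrl
from scipy.spatial.transform import Rotation as R
def cam(n):
    p=ctrl.camera_params(n);K=np.array(p["intrinsics"]);Rm=cv2.Rodrigues(np.array(p["rvec"],float))[0];t=np.array(p["tvec"],float).ravel();return K,Rm,t
def unproj(n,uv,z):
    K,Rm,t=cam(n);d=np.linalg.inv(K)@np.array([uv[0],uv[1],1.]);return Rm.T@(d*z-t)
def onplane(n,uv,h):
    K,Rm,t=cam(n);d=Rm.T@np.linalg.inv(K)@np.array([uv[0],uv[1],1.]);c=-Rm.T@t;return c+d*(h-c[2])/d[2]
def proj(n,P):
    K,Rm,t=cam(n);q=K@(Rm@np.array(P)+t);return q[:2]/q[2]
def cloud(n,dep,m):
    K,Rm,t=cam(n);v,u=np.nonzero(m&(dep>0));z=dep[v,u];c=np.linalg.inv(K)@np.c_[u,v,np.ones(len(u))].T*z
    return (Rm.T@(c-t[:,None])).T
def tri(uvs):
    A=[];b=[]
    for n,uv in uvs:
        K,Rm,t=cam(n);d=Rm.T@np.linalg.inv(K)@np.array([uv[0],uv[1],1.]);d/=np.linalg.norm(d);c=-Rm.T@t
        M=np.eye(3)-np.outer(d,d);A.append(M);b.append(M@c)
    return np.linalg.lstsq(np.vstack(A),np.hstack(b),rcond=None)[0]
E
python3 - <<'E'
from h import *
np.set_printoptions(precision=4,suppress=True)
for n in("top","side"):
    im,d=ctrl.camera(n);cv2.imwrite(f"pics/{n}0.png",im[:,:,::-1])
    for o in("bed_corner","board","grip_end","clamp_pin","jig","clamp_pad"):
        for r in ctrl.tip_of(n,o)[:1]: 
            u=r["point"];print(n,o,r["score"],np.round(u,1),unproj(n,u,d[int(u[1]),int(u[0])]))
    for o in("board","jig","clamp_handle"):
        for r in ctrl.cut_out(n,o)[:1]:
            c=cloud(n,d,r["region"]);print(" cut",n,o,r["score"],r["point"],c.shape,np.median(c,0))
            if o!="clamp_handle":
                cc=c[abs(c[:,2]-np.median(c[:,2]))<.006][:,:2].astype(np.float32);print(cv2.minAreaRect(cc))
print(ctrl.get_obs())
E
```

```text
top bed_corner 0.55 [415.8 277.9] [ 0.51   -0.2223  0.0245]
top board 0.73 [337.2 287.1] [ 0.4908 -0.0131  0.0346]
top grip_end 0.47 [367.2 233.7] [ 0.6138 -0.0875  0.1502]
top clamp_pin 0.57 [360.3 260.7] [ 0.5539 -0.0726  0.0865]
top jig 0.64 [417.7 213.7] [ 0.6812 -0.2345  0.0312]
top clamp_pad 0.53 [361.2 276.2] [ 0.5138 -0.073   0.0934]
 cut top board 0.63 [340.6, 289.8] (2417, 3) [ 0.4832 -0.0205  0.0313]
((0.48327580094337463, -0.019882261753082275), (0.27989065647125244, 0.060183361172676086), 85.2016830444336)
 cut top jig 0.69 [344.2, 260.7] (10464, 3) [ 0.5544 -0.0419  0.0126]
((0.5363302826881409, -0.03580400347709656), (0.41000986099243164, 0.22547809779644012), 84.04379272460938)
 cut top clamp_handle 0.48 [363.0, 243.8] (165, 3) [ 0.5984 -0.0823  0.1163]
side bed_corner 0.62 [351.4 202.1] [ 0.505  -0.2084  0.011 ]
side board 0.72 [351.  247.9] [ 0.4784 -0.0119  0.0212]
side grip_end 0.55 [302.8 180.9] [ 0.612  -0.0878  0.1473]
side clamp_pin 0.95 [321.7 216.3] [ 0.5615 -0.0706  0.06  ]
side jig 0.9 [331.5 249.8] [ 0.5247 -0.0048  0.0131]
side clamp_pad 0.4 [344.7 210.1
[... 223 characters left out ...]
8.5, 251.8] (8411, 3) [0.5507 0.0026 0.0128]
((0.5316526293754578, -0.03832674026489258), (0.41564610600471497, 0.22640493512153625), 83.94666290283203)
 cut side clamp_handle 0.53 [307.2, 199.4] (311, 3) [ 0.5969 -0.0806  0.0948]
{'time_s': 1.0, 'qpos': array([ 1.0614,  0.2999,  1.521 , -0.    ,  1.3207, -0.0666]), 'joint_vel': array([ 0.0006,  0.0012, -0.    , -0.0003,  0.0004,  0.0019]), 'tau': array([  0.0016, -53.1668, -35.2917,   0.0709,   0.0213,  -0.0001]), 'ee_pos': array([0.2356, 0.4969, 0.2194]), 'eef_rot': array([3.1416, 0.    , 2.6988]), 'force': array([ 0.4051,  0.0532, -0.1567]), 'moment': array([ 0.0181,  0.0189, -0.0229]), 'grip_force': 0.0, 'grip_width': 0.0939686113435551}
```

View pics/top0.png

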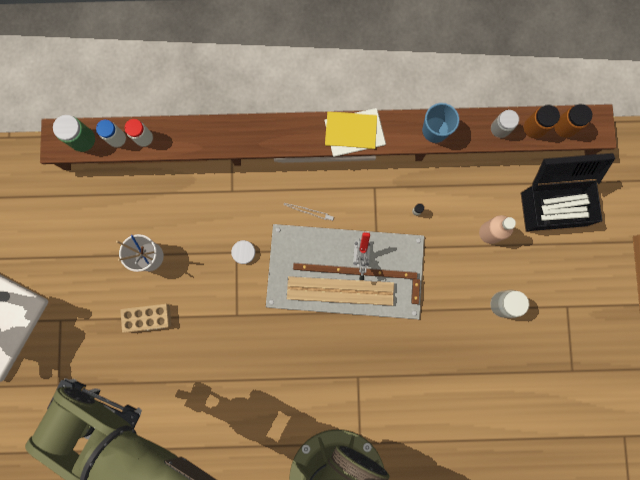

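View pics/side0.png

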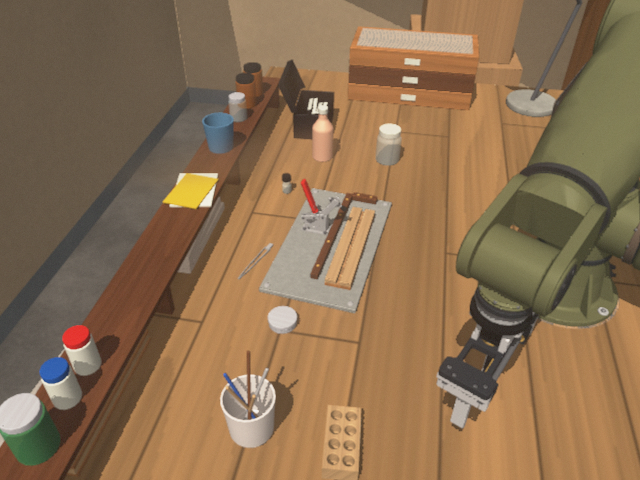

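```bash
python3 - <<'E'
from h import *
np.set_printoptions(precision=4,suppress=True)
for n in("top","side"):
    K,Rm,t=cam(n);print(n,-Rm.T@t)
    im,d=ctrl.camera(n)
    for o in("killing_jar","wash_bottle","brush_pot","vial_block","forceps","vial","pin_tin"):
        for r in ctrl.cut_out(n,o)[:1]:
            c=cloud(n,d,r["region"]);print(n,o,round(r["score"],2),np.round(r["point"]),*np.percentile(c,[3,97],axis=0))
E
```

```text
top [0.4175 0.0258 1.5165]
top killing_jar 0.89 [509. 301.] [ 0.4039 -0.4837  0.0045] [ 0.467  -0.42    0.1093]
top wash_bottle 0.95 [497. 230.] [ 0.6006 -0.4472  0.015 ] [ 0.6517 -0.4018  0.1667]
top brush_pot 0.8 [141. 252.] [0.5499 0.4497 0.0018] [0.6313 0.5353 0.1485]
top vial_block 0.97 [146. 318.] [0.3943 0.4347 0.0032] [0.4552 0.5501 0.0397]
top forceps 0.44 [330. 218.] [ 0.6763 -0.0054 -0.0033] [0.6916 0.0136 0.0083]
top pin_tin 0.63 [242. 253.] [0.5655 0.2085 0.0042] [0.621  0.2629 0.0287]
side [0.3721 1.0205 0.9307]
side killing_jar 0.91 [389. 144.] [ 0.3989 -0.4821  0.0037] [ 0.4636 -0.4205  0.1069]
side wash_bottle 0.62 [322. 136.] [ 0.5964 -0.4431  0.0064] [ 0.6512 -0.4027  0.1629]
side brush_pot 0.74 [252. 408.] [0.5448 0.4435 0.0006] [0.6283 0.533  0.1531]
side vial_block 0.83 [343. 440.] [0.3922 0.4362 0.0071] [0.45   0.5523 0.0368]
side forceps 0.59 [258. 259.] [ 0.6743 -0.0082 -0.0016] [0.72   0.1185 0.0069]
side vial 0.53 [288. 181.] [ 0.6782 -0.2468  0.004 ] [ 0.7004 -0.224   0.0579]
side pin_tin 0.96 [282. 319.] [0.5617 0.2081 0.0035] [0.6149 0.2636 0.0257]
```

```bash
cat >> h.py <<'E'
np.set_printoptions(precision=4,suppress=True)
O=np.array([.5278,-.0263,0]);YAW=-.104
RJ=R.from_euler('z',YAW)
def jig(P): return RJ.inv().apply(np.atleast_2d(P)-O)
def row(j,rot=None):
    o=ctrl.get_obs();T=R.from_euler('xyz',o["eef_rot"]);w=RJ.apply(j)+O
    rt=RJ*R.from_euler('xyz',rot or [np.pi,0,np.pi])
    print("t",o["time_s"],"jigpos",jig(o["ee_pos"])[0]*1e3,"row",T.inv().apply(w-o["ee_pos"])/.05,(T.inv()*rt).as_rotvec())
def boardpose(n="top"):
    im,d=ctrl.camera(n);r=ctrl.cut_out(n,"board")[0];c=jig(cloud(n,d,r["region"]));c=c[abs(c[:,2]-.0325)<.005]
    print(n,"board",r["score"],cv2.minAreaRect((c[:,:2]*1e3).astype(np.float32)),len(c));return im,d
E
python3 - <<'E'
from h import *
im,d=boardpose();boardpose("side")
row([-.095,.045,.15]);row([-.095,.045,.031])
# clamp extents in jig
c=jig(cloud("top",d,np.ones(d.shape,bool)))
m=(abs(c[:,1]+.05)<.03)&(c[:,2]>.05)&(c[:,0]>-.1)&(c[:,0]<.15)
print(np.c_[c[m]][np.argsort(c[m][:,0])][:12]*1e3, c[m].max(0))
m=(c[:,2]>.018)&(c[:,2]<.04)&(abs(c[:,1]-.11)<.01)&(c[:,0]>-.01)&(c[:,0]<.06);print("fence",np.percentile(c[m][:,0],[2,50,98]))
E
```

```text
top board 0.73 ((-44.907440185546875, 0.9694061279296875), (59.90871047973633, 278.250244140625), 1.1014378070831299) 1778
side board 0.95 ((-49.271873474121094, -1.816802978515625), (61.01435852050781, 284.6228332519531), 0.9496738910675049) 1702
t 2.0 jigpos [-344.8912  490.116   219.4567] row [-7.6723 -6.7355  1.3887] [ 0.0001  0.     -0.3388]
t 2.0 jigpos [-344.8912  490.116   219.4567] row [-7.6723 -6.7356  3.7687] [ 0.0001  0.     -0.3388]
[[-16.5437 -45.2568  95.7849]
 [-16.3845 -47.7421  96.2799]
 [-16.0257 -43.3422  85.5084]
 [-15.9044 -50.5197  92.1668]
 [-15.5451 -53.1972  89.8012]
 [-13.6115 -50.14    95.421 ]
 [-13.6096 -43.0679  87.2119]
 [-13.5353 -47.8573  91.6354]
 [-13.5311 -45.5012  88.8463]
 [-13.0798 -52.9663  90.6988]
 [-11.4081 -44.9902  94.4587]
 [-11.1704 -47.5467  93.8598]] [ 0.0966 -0.0356  0.1566]
fence [0.0021 0.0105 0.0513]
```

Call:
move_arm([
  [1,-7.67,-6.74,1.39,0,0,-0.339],
  [1,-7.67,-6.74,1.39,0,0,-0.339],
  [1,-7.67,-6.74,1.39,0,0,-0.339],
  [1,-7.67,-6.74,1.39,0,0,-0.339],
  [1,-7.67,-6.74,1.39,0,0,-0.339],
  [1,-7.67,-6.74,1.39,0,0,-0.339],
  [1,-7.67,-6.74,1.39,0,0,-0.339],
  [1,-7.67,-6.74,1.39,0,0,-0.339],
  [1,-7.67,-6.74,1.39,0,0,-0.339],
  [1,-7.67,-6.74,1.39,0,0,-0.339],
  [1,-7.67,-6.74,1.39,0,0,-0.339],
  [1,-7.67,-6.74,1.39,0,0,-0.339],
])

```text
time_s: 3.2
ee_pos: [0.4382, 0.0262, 0.1496]
eef_rot: [-3.141, -0.001, 3.034]
force: [-1.0, 0.6, 0.4]
grip_width: 0.0939
grip_force: 0.0
```

```bash
python3 -c "
from h import *
row([-.095,.045,.031]);row([-.068,.045,.031])
print(ctrl.get_obs()['eef_rot'],ctrl.get_obs()['qpos'],ctrl.get_obs()['force'])"
```

```text
t 3.2 jigpos [-94.547   42.9022 149.5643] row [0.0079 0.0424 2.3713] [-0.0002 -0.0006 -0.0031]
t 3.2 jigpos [-94.547   42.9022 149.5643] row [-0.5321  0.0441  2.371 ] [-0.0002 -0.0006 -0.0031]
[-3.1414 -0.0006  3.0345] [-0.0237  0.13    1.9016 -0.0002  1.1106 -1.4873] [-1.033   0.6298  0.4316]
```

Call:
move_arm([
  [1,0.02,0.04,1.0,0,0,0],
  [1,0.02,0.04,2.0,0,0,0],
  [1,0.02,0.04,2.37,0,0,0],
  [1,0.02,0.04,2.37,0,0,0],
  [1,-0.1,0.04,2.37,0,0,0],
  [1,-0.2,0.04,2.37,0,0,0],
  [1,-0.28,0.04,2.37,0,0,0],
  [1,-0.34,0.04,2.37,0,0,0],
  [1,-0.4,0.04,2.37,0,0,0],
  [1,-0.45,0.04,2.37,0,0,0],
  [1,-0.45,0.04,2.37,0,0,0],
])

```text
time_s: 4.3
ee_pos: [0.461, 0.0278, 0.0324]
eef_rot: [3.141, 0.001, 3.037]
force: [-2.1, 0.6, 1.7]
grip_width: 0.0941
grip_force: 1.1
```

```bash
python3 -c "
from h import *
row([-.068,.045,.031]);boardpose();boardpose('side')"
```

```text
t 4.3 jigpos [-72.0471  46.8695  32.4397] row [-0.0809 -0.0374  0.0289] [ 0.0002  0.0011 -0.0001]
top board 0.72 ((-30.88332748413086, 1.1555023193359375), (279.02862548828125, 60.00861740112305), 89.70638275146484) 984
side board 0.75 ((-35.529964447021484, 2.6601715087890625), (273.233642578125, 64.58484649658203), 89.69282531738281) 839
```

Call:
move_arm([
  [1,-0.03,0,0,0,0,0],
  [1,-0.05,0,0,0,0,0],
  [1,-0.07,0,0,0,0,0],
  [1,-0.07,0,0,0,0,0],
])

```text
time_s: 4.9
ee_pos: [0.4635, 0.0275, 0.0315]
eef_rot: [-3.142, -0.001, 3.037]
force: [-5.8, 0.1, 4.3]
grip_width: 0.0941
grip_force: 2.5
```

Call:
move_arm([
  [1,-0.02,0,0,0,0,0],
  [1,-0.04,0,0,0,0,0],
  [1,-0.04,0,0,0,0,0],
])

```text
time_s: 5.2
ee_pos: [0.464, 0.0274, 0.0313]
eef_rot: [-3.141, -0.005, 3.038]
force: [-15.7, 1.9, 12.4]
grip_width: 0.0941
grip_force: 7.9
```

Call:
move_arm([
  [1,0.5,0,0,0,0,0],
  [-1,0.5,0,-1,0,0,0],
  [-1,0.5,1,-1,0,0,0],
  [-1,0.2,2,-1,0,0,0],
  [-1,-0.4,2.6,-1,0,0,0],
  [-1,-0.78,2.6,-1,0,0,0],
  [-1,-0.78,2.6,-1,0,0,0],
])

```text
time_s: 5.9
ee_pos: [0.5196, 0.153, 0.0812]
eef_rot: [3.141, 0.001, 3.039]
force: [0.2, -0.7, 0.5]
grip_width: 0.0493
grip_force: 0.0
```

```bash
python3 -c "
from h import *
row([-.03,.172,.031]);row([-.03,.1025,.031]);boardpose();boardpose('side')"
```

```text
t 5.9 jigpos [-26.8101 177.5212  81.2422] row [ 0.0648 -0.1105  1.0048] [0.0002 0.0009 0.0011]
t 5.9 jigpos [-26.8101 177.5212  81.2422] row [ 0.0664 -1.5005  1.0045] [0.0002 0.0009 0.0011]
top board 0.89 ((-27.411115646362305, -18.888954162597656), (239.60569763183594, 61.988826751708984), 89.90042114257812) 1496
side board 0.76 ((-43.141929626464844, -1.95928955078125), (45.329105377197266, 286.19158935546875), 1.2150449752807617) 971
```

Call:
move_arm([
  [-1,0.06,0,0,0,0,0],
  [-1,0.06,0,0,0,0,0],
  [-1,0.06,0,0.5,0,0,0],
  [-1,0.06,0,1,0,0,0],
  [-1,0.06,-0.2,1,0,0,0],
  [-1,0.06,-0.4,1,0,0,0],
  [-1,0.06,-0.6,1,0,0,0],
  [-1,0.06,-0.8,1,0,0,0],
  [-1,0.06,-1.0,1,0,0,0],
  [-1,0.06,-1.15,1,0,0,0],
  [-1,0.06,-1.3,1,0,0,0],
  [-1,0.06,-1.3,1,0,0,0],
])

```text
time_s: 7.3
ee_pos: [0.5087, 0.0871, 0.0323]
eef_rot: [3.141, 0.001, 3.037]
force: [-0.4, -0.1, 0.6]
grip_width: 0.0002
grip_force: 0.0
```

```bash
python3 -c "
from h import *
row([-.03,.1025,.031]);im,d=boardpose();boardpose('side');cv2.imwrite('pics/t1.png',cv2.resize(im[200:340,240:450,::-1],None,fx=3.5,fy=3.5))"
```

```text
t 7.3 jigpos [-30.7299 110.8464  32.3129] row [-0.0147 -0.1669  0.0262] [ 0.0002  0.0014 -0.0007]
top board 0.77 ((-27.370895385742188, -77.3094482421875), (62.17930603027344, 203.1020965576172), 0.06897027790546417) 1325
side board 0.87 ((-42.19843292236328, -46.61274719238281), (42.397335052490234, 289.6358337402344), 0.01417592167854309) 665
```

View pics/t1.png

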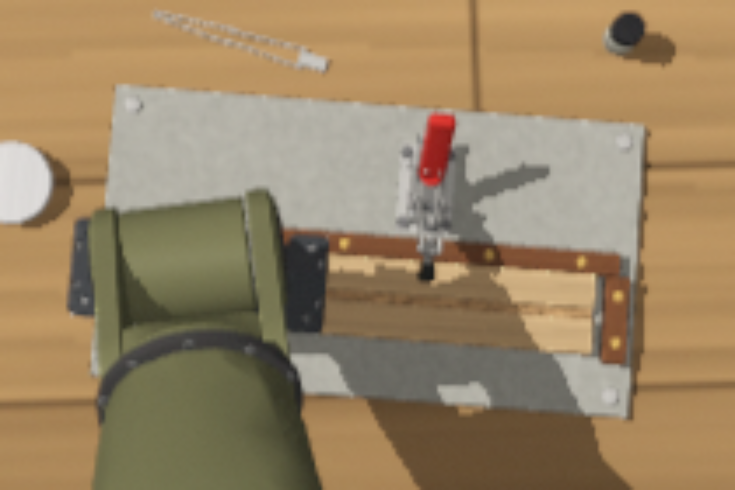

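The crop shows the board flat along the fence, with a gap of a few mm to the end stop (around column 597).

Call:
move_arm([
  [-1,-0.01,-0.05,0,0,0,0],
  [-1,-0.01,-0.1,0,0,0,0],
  [-1,-0.01,-0.13,0,0,0,0],
  [-1,-0.01,-0.13,0,0,0,0],
])

```text
time_s: 7.9
ee_pos: [0.508, 0.0819, 0.0315]
eef_rot: [3.141, -0.001, 3.038]
force: [-2.2, 3.5, 2.3]
grip_width: 0.0005
grip_force: 1.8
```

Call:
move_arm([
  [-1,0,-0.03,0,0,0,0],
  [-1,0,-0.06,0,0,0,0],
  [-1,0,-0.06,0,0,0,0],
])

```text
time_s: 8.2
ee_pos: [0.5077, 0.079, 0.0315]
eef_rot: [3.141, -0.0, 3.038]
force: [-2.7, 4.1, 2.0]
grip_width: 0.0002
grip_force: 2.2
```

Call:
move_arm([
  [-1,0,-0.03,0,0,0,0],
  [-1,0,-0.06,0,0,0,0],
  [-1,0,-0.06,0,0,0,0],
])

```text
time_s: 8.5
ee_pos: [0.5076, 0.078, 0.0315]
eef_rot: [3.138, 0.0, 3.038]
force: [-0.1, 22.6, 1.2]
grip_width: 0.0003
grip_force: 11.5
```

Call:
move_arm([
  [-1,0,0.3,0,0,0,0],
  [-1,0,0.3,-1,0,0,0],
  [1,0.5,0.3,-1.4,0,0,0],
  [1,1.3,0,-1.4,0,0,0],
  [1,1.3,-1,-1.4,0,0,0],
  [1,1.3,-2,-1.4,0,0,0],
  [1,1.3,-2.6,-1.4,0,0,0],
  [1,1.3,-2.6,-1.4,0,0,0],
])

```text
time_s: 9.3
ee_pos: [0.4292, -0.0495, 0.1016]
eef_rot: [-3.141, 0.0, 3.035]
force: [0.4, 0.3, 0.3]
grip_width: 0.0452
grip_force: 0.0
```

```bash
python3 -c "
from h import *
row([-.095,-.03,.031]);row([-.072,-.03,.031]);im,d=boardpose();boardpose('side');
for n in('top','side'):
  for o in('bed_corner','grip_end'): print(n,o,ctrl.tip_of(n,o)[:1])"
```

```text
t 9.3 jigpos [-95.6179 -33.3076 101.6222] row [-0.0116  0.0673  1.4124] [-0.0008  0.0004 -0.003 ]
t 9.3 jigpos [-95.6179 -33.3076 101.6222] row [-0.4716  0.0687  1.4126] [-0.0008  0.0004 -0.003 ]
top board 0.84 ((-28.099271774291992, -48.94282531738281), (280.9363098144531, 60.54423522949219), 89.99530029296875) 1445
side board 0.73 ((-31.440078735351562, -47.78533935546875), (279.4066467285156, 62.981990814208984), 89.81452178955078) 1419
top bed_corner [{'point': [413.9, 277.0], 'score': 0.89}]
top grip_end [{'point': [369.6, 234.7], 'score': 0.59}]
side bed_corner [{'point': [353.3, 200.3], 'score': 0.75}]
side grip_end [{'point': [302.7, 178.4], 'score': 0.49}]
```

Call:
move_arm([
  [1,0,0.07,0,0,0,0],
  [1,0,0.07,0,0,0,0],
  [1,0,0.07,0,0,0,0],
  [1,0,0.07,0.7,0,0,0],
  [1,0,0.07,1.4,0,0,0],
  [1,0,0.07,1.4,0,0,0],
  [1,-0.2,0.07,1.4,0,0,0],
  [1,-0.4,0.07,1.4,0,0,0],
  [1,-0.46,0.07,1.4,0,0,0],
  [1,-0.5,0.07,1.4,0,0,0],
  [1,-0.53,0.07,1.4,0,0,0],
  [1,-0.53,0.07,1.4,0,0,0],
])

```text
time_s: 10.9
ee_pos: [0.4561, -0.0462, 0.0316]
eef_rot: [-3.142, -0.0, 3.038]
force: [0.7, -0.0, -0.2]
grip_width: 0.094
grip_force: 0.0
```

Call:
move_arm([
  [1,-0.02,0,0,0,0,0],
  [1,-0.04,0,0,0,0,0],
  [1,-0.04,0,0,0,0,0],
])

```text
time_s: 11.2
ee_pos: [0.4564, -0.0462, 0.0313]
eef_rot: [3.141, -0.004, 3.038]
force: [-12.4, 0.9, 11.0]
grip_width: 0.094
grip_force: 6.6
```

Call:
move_arm([
  [1,0.5,0,0,0,0,0],
  [1,0.5,0,-1,0,0,0],
  [-1,0.5,0,-2,0,0,0],
  [-1,0.5,-0.4,-3.2,0,0,0],
  [-1,0.2,-0.4,-3.2,0,0,0],
  [-1,-0.7,-0.4,-3.2,0,0,0],
  [-1,-1.6,-0.4,-3.2,0,0,0],
  [-1,-2.2,-0.4,-3.2,0,0,0],
  [-1,-2.3,-0.4,-3.2,0,0,0],
  [-1,-2.3,-0.4,-3.2,0,0,0],
])

```text
time_s: 12.2
ee_pos: [0.5703, -0.0781, 0.1908]
eef_rot: [3.141, -0.001, 3.038]
force: [0.3, 0.1, 0.4]
grip_width: 0.0332
grip_force: 0.0
```

```bash
python3 -c "
from h import *
for x,z in [(55,150),(74.7,148.4),(100.3,147.7)]: row([x/1e3,-.05,z/1e3])
im,d=boardpose();boardpose('side');g={}
for n in('top','side'):
  g[n]=ctrl.tip_of(n,'grip_end')[:1];r=ctrl.cut_out(n,'clamp_handle')[:1]
  print(n,g[n],r and (r[0]['score'],r[0]['point']))
p=tri([(n,g[n][0]['point']) for n in g if g[n]]);print(jig(p))
im,_=ctrl.camera('side');cv2.imwrite('pics/s1.png',cv2.resize(im[120:320,230:430,::-1],None,fx=3,fy=3))"
```

```text
t 12.2 jigpos [ 47.672  -47.106  190.7742] row [-0.1475 -0.058   0.8153] [ 0.0001 -0.0011  0.0004]
t 12.2 jigpos [ 47.672  -47.106  190.7742] row [-0.5415 -0.0582  0.8469] [ 0.0001 -0.0011  0.0004]
t 12.2 jigpos [ 47.672  -47.106  190.7742] row [-1.0535 -0.0584  0.8603] [ 0.0001 -0.0011  0.0004]
top board 0.83 ((-26.231510162353516, -49.56019592285156), (64.56419372558594, 277.3815002441406), 0.0003542595077306032) 721
side board 0.81 ((-33.149139404296875, -52.34645080566406), (287.3028869628906, 60.294532775878906), 89.9164047241211) 1531
top [] []
side [{'point': [301.8, 180.7], 'score': 0.61}] (0.78, [310.6, 199.3])
[[0.0681 0.0219 0.2014]]
```

View pics/s1.png

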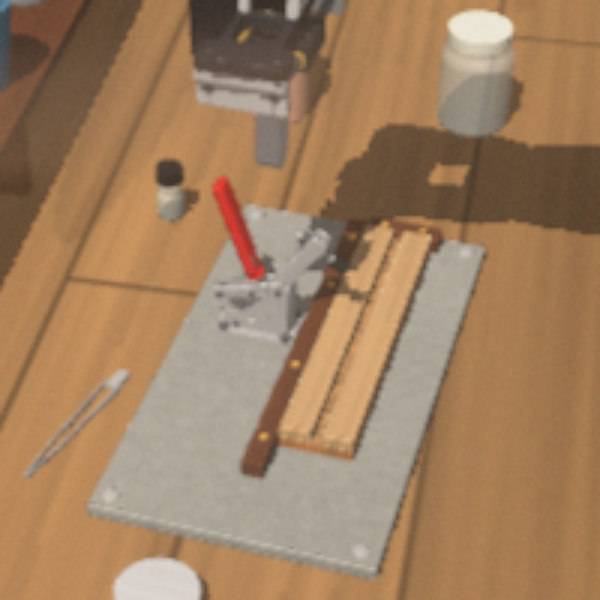

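Call:
move_arm([
  [-1,-0.05,-0.06,0,0,0,0],
  [-1,-0.1,-0.06,0.4,0,0,0],
  [-1,-0.15,-0.06,0.82,0,0,0],
  [-1,-0.15,-0.06,0.83,0,0,0],
  [-1,-0.34,-0.06,0.84,0,0,0],
  [-1,-0.54,-0.06,0.85,0,0,0],
  [-1,-0.7,-0.06,0.85,0,0,0],
  [-1,-0.85,-0.06,0.85,0,0,0],
  [-1,-1.05,-0.06,0.86,0,0,0],
  [-1,-1.05,-0.06,0.86,0,0,0],
])

```text
time_s: 13.65
ee_pos: [0.6233, -0.0867, 0.1486]
eef_rot: [-3.142, 0.001, 3.038]
force: [0.3, 0.1, 0.3]
grip_width: 0.0006
grip_force: 0.0
```

```bash
python3 -c "
from h import *
for x,z in [(110.7,145.4),(118.4,140.2),(124.6,133.3),(129.3,124.4),(133.4,112.4),(137,99.5),(137.5,96)]: row([x/1e3,-.05,z/1e3])
im,_=ctrl.camera('side');cv2.imwrite('pics/s2.png',cv2.resize(im[120:320,230:430,::-1],None,fx=3,fy=3));print(ctrl.tip_of('side','grip_end')[:1])"
```

```text
t 13.65 jigpos [101.2434 -50.2085 148.6482] row [-0.1891  0.0041  0.0651] [-0.0001  0.0006  0.0002]
t 13.65 jigpos [101.2434 -50.2085 148.6482] row [-0.343   0.0041  0.1692] [-0.0001  0.0006  0.0002]
t 13.65 jigpos [101.2434 -50.2085 148.6482] row [-0.4669  0.0041  0.3073] [-0.0001  0.0006  0.0002]
t 13.65 jigpos [101.2434 -50.2085 148.6482] row [-0.5608  0.0041  0.4853] [-0.0001  0.0006  0.0002]
t 13.65 jigpos [101.2434 -50.2085 148.6482] row [-0.6427  0.0041  0.7254] [-0.0001  0.0006  0.0002]
t 13.65 jigpos [101.2434 -50.2085 148.6482] row [-0.7145  0.0041  0.9834] [-0.0001  0.0006  0.0002]
t 13.65 jigpos [101.2434 -50.2085 148.6482] row [-0.7245  0.0041  1.0534] [-0.0001  0.0006  0.0002]
[{'point': [289.6, 178.6], 'score': 0.85}]
```

View pics/s2.png

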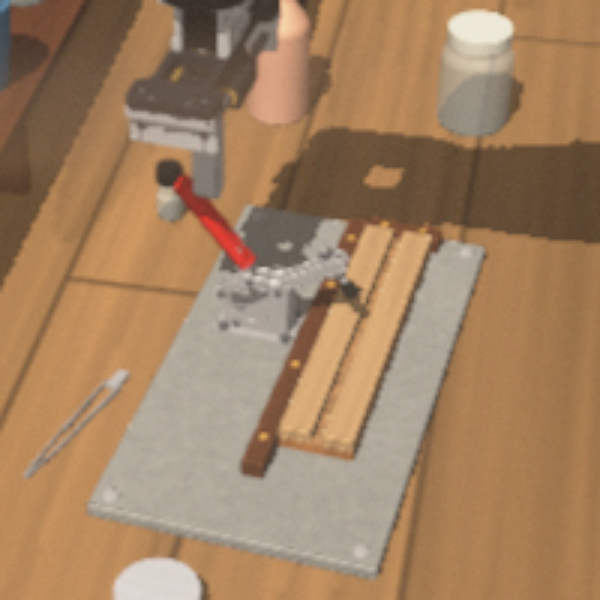

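The handle has followed to about 0.9 rad and the bar is coming down; the fingertip sits on the grip's face (around 205,190 in the crop). I'm continuing over the dead point.

Call:
move_arm([
  [-1,-0.19,0,0.07,0,0,0],
  [-1,-0.34,0,0.17,0,0,0],
  [-1,-0.47,0,0.31,0,0,0],
  [-1,-0.56,0,0.49,0,0,0],
  [-1,-0.6,0,0.6,0,0,0],
  [-1,-0.64,0,0.72,0,0,0],
  [-1,-0.68,0,0.85,0,0,0],
  [-1,-0.71,0,0.98,0,0,0],
  [-1,-0.72,0,1.03,0,0,0],
  [-1,-0.72,0,1.03,0,0,0],
])

```text
time_s: 14.75
ee_pos: [0.6578, -0.0903, 0.0975]
eef_rot: [-3.142, -0.001, 3.038]
force: [-9.4, 0.6, 14.3]
grip_width: 0.0004
grip_force: 6.7
```

```bash
python3 -c "
from h import *
row([.1375,-.05,.096])
im,_=ctrl.camera('side');cv2.imwrite('pics/s3.png',cv2.resize(im[120:320,230:430,::-1],None,fx=3,fy=3));print(ctrl.tip_of('side','grip_end')[:1],proj('side',RJ.apply([.165,-.05,.08])+O))"
```

```text
t 14.75 jigpos [135.9811 -50.1658  97.4559] row [-0.0304  0.0033  0.0291] [-0.     -0.0014  0.0002]
[{'point': [275.4, 199.2], 'score': 0.83}] [274.3387 198.5622]
```

View pics/s3.png

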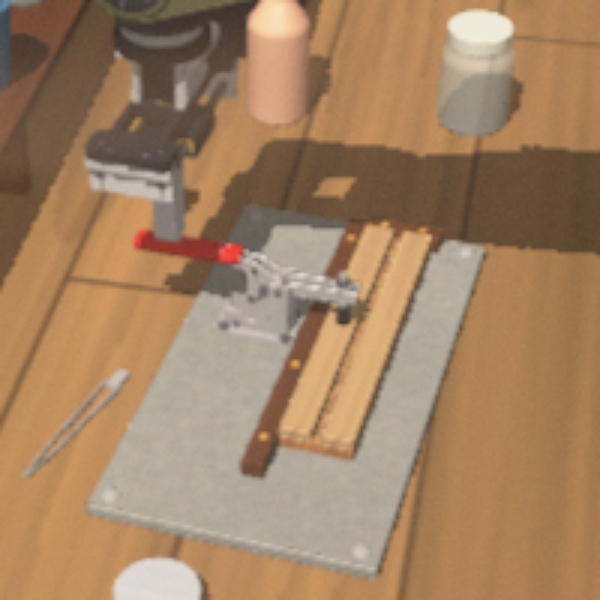

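The handle lies level, with its end at (275,199), where the locked pose projects. The foot is on the board, so I lift off.

Call:
move_arm([
  [-1,0,0,-0.5,0,0,0],
  [-1,0,0,-1.5,0,0,0],
  [-1,1,0,-2.5,0,0,0],
  [-1,2,0,-2.7,0,0,0],
  [-1,3,1,-2.7,0,0,0],
  [-1,4,2,-2.7,0,0,0],
  [-1,5,3,-2.7,0,0,0],
  [-1,5,4,-2.7,0,0,0],
  [-1,5,4,-2.7,0,0,0],
  [-1,5,4,-2.7,0,0,0],
])

```text
time_s: 15.85
ee_pos: [0.4285, 0.1373, 0.2318]
eef_rot: [3.141, -0.0, 3.04]
force: [-0.2, -0.3, -0.6]
grip_width: 0.0004
grip_force: 0.0
```

```bash
python3 -c "
from h import *
boardpose();boardpose('side');g={n:ctrl.tip_of(n,'grip_end')[0]['point'] for n in('top','side')};print(jig(tri(list(g.items()))),ctrl.get_obs()['joint_vel'])
im,_=ctrl.camera('top');cv2.imwrite('pics/t4.png',cv2.resize(im[200:340,240:450,::-1],None,fx=3.5,fy=3.5))"
```

```text
top board 0.89 ((-28.250732421875, -48.82505798339844), (60.0599365234375, 279.6400146484375), 0.0495951808989048) 1767
side board 0.72 ((-33.065860748291016, -23.061363220214844), (59.54988098144531, 226.03195190429688), 0.1763678342103958) 1112Traceback (most recent call last):
  File "<string>", line 3, in <module>
    boardpose();boardpose('side');g={n:ctrl.tip_of(n,'grip_end')[0]['point'] for n in('top','side')};print(jig(tri(list(g.items()))),ctrl.get_obs()['joint_vel'])
                                       ~~~~~~~~~~~~~~~~~~~~~~~~~^^^
IndexError: list index out of range
```

```bash
python3 -c "
from h import *
im,_=ctrl.camera('side');print(ctrl.tip_of('side','grip_end')[:1])
im,_=ctrl.camera('top');print(ctrl.tip_of('top','grip_end')[:1],proj('top',RJ.apply([.165,-.05,.08])+O));cv2.imwrite('pics/t4.png',cv2.resize(im[200:340,240:450,::-1],None,fx=3.5,fy=3.5))"
```

```text
[{'point': [275.4, 201.1], 'score': 0.65}]
[{'point': [368.7, 210.9], 'score': 0.76}] [366.2337 209.6995]
```

View pics/t4.png

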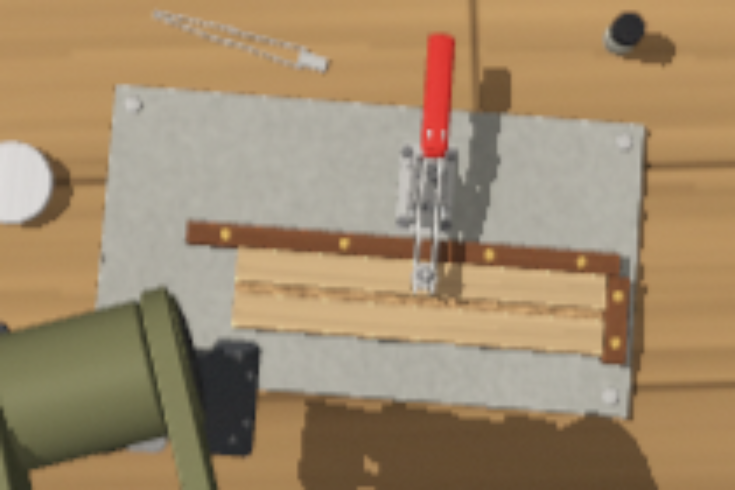

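The board lies flat against the fence and end stop, and the handle is down in its locked place. The bystanders are where they were and the arm is clear.

```bash
python3 -c "
from station import ctrl
print(ctrl.hand_in())"
```

```text
the job is handed in; nothing more can be done
None
```

I pushed the board home along the fence and against the end stop, snapped the clamp into lock on it, and handed the job in at about 16 s of the 64 s allowed; the final pictures show it in place, but the hand-in returned no verdict.

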